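# Press the pad printer's foot pedal for a proof print

### The arm

A 6-joint arm with a two-finger parallel gripper is mounted at the origin on the work surface. World frame = base frame: x ahead of the robot, y to its left, z up, the work surface at z = 0. Lengths are in mm, angles in rad, forces in N, time in s.
With the tool pointing down it reaches from about 275 to 1000 mm from the base axis. Payload 8.4 kg.
Tool frame: the origin (TCP) lies between the finger pads; the fingertips stand 22 mm ahead of it and the grasp point (between the pads) lies 3 mm ahead of it (r.nose_length is the z of the fingertips in the tool frame, in mm); z points along the fingers, y is the line along which they close (so a half turn about z gives the same grasp; the last joint's range is limited). The gripper opens to 85 mm and grips with 20 to 120 N. Pads are 22 mm wide; open, the fingers measure 114 mm over their backs; the gripper's body (76 mm by 85 mm) begins 54 mm behind the grasp point. The pads swing forward as they close: fully open they stand 13 mm farther back than shut.
Start: joints at [-1.228, 0.353, 1.633, -0, 1.155, -0.002], TCP at [211.254, -588.218, 253.281] pointing down, gripper open.
Joint ranges: [-2.63, 2.63], [-0.92, 2.1], [0.06, 2.66], [-1.3, 4.44], [0, 2.69], [-3.02, 3.02]. Speed limits (rad/s): [2.22, 2.22, 2.79, 3.14, 3.14, 3.14].

### API

Orientations are given as [roll, pitch, yaw] about the fixed x, y, z axes, in that order (R = Rz(yaw) Ry(pitch) Rx(roll)).
In Python, from rig import r, grab_frame, camera_params, sense gives the robot as it stands (r), with the cameras as plain functions and the readings as plain functions.
- The arm moves only by the shell command python3 steer.py [FORCE], which reads ROWS from standard input. ROWS is one flat JSON list of numbers that holds 1 to 5 rows one after another, with no inner brackets; each row has 7 numbers: a rotation vector rx, ry, rz in rad, then dx, dy, dz in mm, then the opening from 0.0 (shut) to 1.0 (fully open); each row shifts and turns the commanded pose from where the row before left it, along the tool's axes as they then stand; what a row does not reach is not made up. A row lasts 1/12 s, in which the tool goes at most 41.7 mm and 0.125 rad, less where a joint would pass 70% of its speed; a pose out of reach is approached as far as the arm can. The fingers move at their own pace and stop on an object; FORCE is the grip in N (left out, the last holds). Time passes only in rows, so rows that do not move let the fingers close. It prints the time, the measured TCP pose, the force, the opening and the grip force at its end. Input that does not fit is refused with a message, and nothing moves.
- sense(): the state, without advancing time (a new reading comes with each control period).
- grab_frame(name): name is "side" or "top"; returns the picture (480x640x3 uint8, red, green, blue); there is no depth.
- camera_params(name): a dict with "fx", "fy", "cx", "cy" (pixels), "rvec" (rotation vector, rad) and "tvec" (3), from world to camera coordinates, as OpenCV has them. Camera axes: x right, y down, z forward; pixel columns grow to the right and rows downward; lengths in mm; the calibration is good to about 2 mm. A picture is of the moment at which its call begins. camera_params takes no time and is no camera call.
- r.sign_off(): hands the job in; it is judged then, once.
The state is a dict: "clock": time; "qpos": joint angles; "qvel": joint speeds; "joint_efforts": joint torques, N m; "eef_pos": TCP position; "tcp_rot": TCP orientation; "contact_force": force on the tool from outside, world axes, zero at the start; "wrist_torque": the same for the moment, N m; "opening": opening from 0.0 (shut) to 1.0 (fully open); "grasp_force": force on a finger pad.
Only numpy, scipy, OpenCV 4.12 (cv2) and the standard library are available. Lean on these libraries where they do the work, as an engineer would, in place of code of your own. Each camera call takes 0.05 s, during which the arm holds its last target. There are 200 camera calls.

### The job

A bottle lies ready in the pad printer for a proof print. Of the two foot pedals standing on the bench, press the broad one with the rectangular tread right down to its stop, hold it there for about half a second, then let it come all the way up and take the hand away. Leave the narrow pedal with the small round pad unpressed and do not push away or knock over the white bottle that stands on the bench between the pedals.

Things in the scene. Friction and masses are not known exactly. Their poses are not given: they have to be found in the camera images.
- broad_pedal (a joint): Hinge of the broad foot pedal (grey base 220 x 110 x 12 mm, fixed; tread 170 x 80 mm, black ribbed rubber). The level hinge is at the heel end, nearer the robot, 30 mm up; the toe end stands up. Rad: 0 = up at rest (tread slopes up 0.30), 0.26 = on its rigid stop (slopes up 0.04). A spring returns it; at the press point it takes about 5 N to start and 13 N at the stop.
- broad_tread (a point): Press point of the broad pedal, moving with it: on top of the rubber, on the tread's middle line, 135 mm from the hinge, 30 mm short of the toe edge. x runs along the tread from heel to toe, y across it, z square out of the rubber. Height about 77 mm at rest, 43 mm on the stop; going down it also shifts 8 mm horizontally towards the toe.
- narrow_tread (a point): The narrow foot pedal, to be left alone: the same kind of grey base, 220 x 56 x 12 mm, with a bare grey bar 26 mm wide that ends in a round black pad 42 mm across. The point is the centre of the top of the round pad, about 79 mm high at rest.
- narrow_pedal (a joint): Hinge of the narrow pedal, in rad: 0 = up at rest, 0.26 = pressed to its stop.
- bottle: White plastic bottle, 38 mm across and 84 mm tall, standing loose on the bench between the two pedals; origin at the centre of its underside, z up. Leave it standing.

How it is judged (in metres and radians):
On the way:
1. the broad pedal is pressed down to its stop and held there for 0.3 s (value of joint broad_pedal above 0.22 rad), for 0.3 s.
At the end, for the whole second after the job is handed in: After having been held on its stop (joint above 0.22 rad for 0.3 s), the broad pedal is back up (below 0.04 rad), the narrow pedal is up (below 0.06 rad), and the bottle stands upright (within 10 degrees) less than 30 mm from where it stood (value of joint broad_pedal below 0.04 rad and value of joint narrow_pedal below 0.06 rad and angle between bottle's own z axis and vertical below 0.17 rad and distance of bottle from where it was at the start of the episode below 0.03 m); the robot touches nothing.
It fails at once if the narrow pedal is pressed (above 0.08 rad) (value of joint narrow_pedal above 0.08 rad).
It fails at once if the bottle is knocked over (tilted more than 30 degrees) (angle between bottle's own z axis and vertical above 0.52 rad).
It also fails if it takes over 32 s, if anything falls off the work surface, if the arm or the gripper's body presses on something with over 40 N, if the wrist force passes 120 N, or if a joint passes its speed limit or range.

## Working session

There is one attempt and no reset: what is moved stays moved. The work goes in short steps, Python scripts to look and compute and a shell command to move; the robot and the scene stay as the last step left them, time stands still between calls to the robot, and variables do not carry over. Pictures are saved under pics/ and viewed, at most 10 in all, crops included, and the job is handed in when it is done.

```bash
ls; mkdir -p pics
python3 - <<'E'
from rig import r, grab_frame, camera_params, sense
import cv2
for n in("side","top"):
    cv2.imwrite(f"pics/{n}0.png",grab_frame(n)[:,:,::-1]); print(camera_params(n))
print(sense())
E
```

```text
pics
rig.py
steer.py
{'fx': 539.9294326466674, 'fy': 539.9294326466674, 'cx': 318.3007896395994, 'cy': 235.7586693599108, 'rvec': array([ 0.3954599 , -2.72342084,  1.23802797]), 'tvec': array([440.07908631, 124.85806355, 967.66398325])}
{'fx': 501.11980347018255, 'fy': 501.11980347018255, 'cx': 320.7406930597861, 'cy': 228.19518508853923, 'rvec': array([ 2.14432983, -2.18643872,  0.06354887]), 'tvec': array([   9.55622877,  483.84225653, 1009.71463082])}
{'clock': 0.1, 'qpos': array([-1.22841693e+00,  3.53608813e-01,  1.63404406e+00, -9.39875477e-06,
        1.15520109e+00, -2.42707671e-03]), 'qvel': array([ 0.00017904, -0.00121236, -0.00103626,  0.0013464 ,  0.0023286 ,
        0.00048194]), 'joint_efforts': array([-2.11855964e-03, -6.06361985e+01, -3.42820966e+01, -2.77294134e-05,
        3.94976931e-03, -1.47235875e-05]), 'eef_pos': array([ 211.10876308, -587.84988395,  252.62476912]), 'tcp_rot': array([-3.14033133e+00,  5.53260409e-06,  3.44810280e-01]), 'contact_force': array([ 0.05046052, -0.8613481 ,  0.85277895]), 'wrist_torque': array([ 0.00857474, -0.05417739,  0.03282554]), 'grasp_force': 0.0, 'opening': 0.999444242025933}
```

View pics/side0.png

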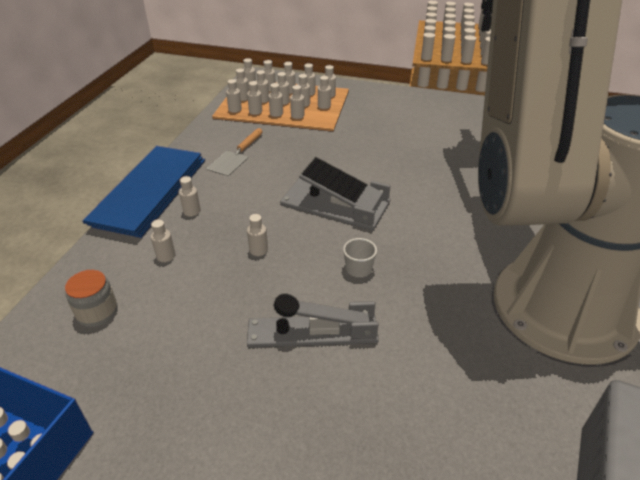

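View pics/top0.png

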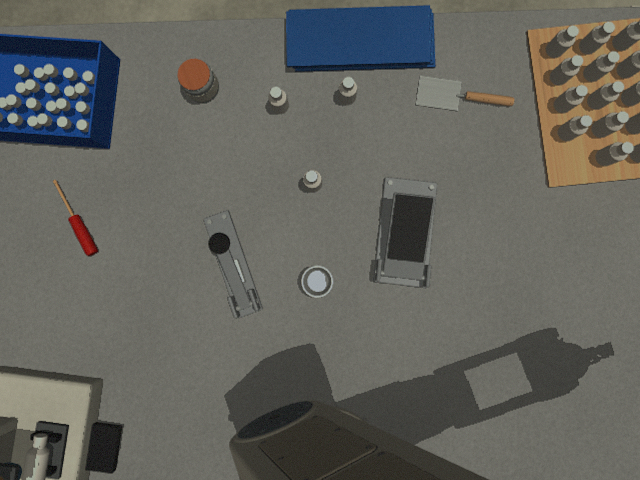

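The side view shows the broad pedal with its ribbed tread at about (335,180) and the narrow one with its round pad at (287,305). In the top view the broad tread is at (410,228), the round pad at (219,243), the bottle between them at (312,180), and a cup at (317,281).

```bash
cat > h.py <<'E'
import cv2, numpy as np
from rig import r, grab_frame, camera_params, sense
def cam(n):
    p=camera_params(n); R=cv2.Rodrigues(p['rvec'])[0]
    return p,R,-R.T@p['tvec']
def cast(n,uv,z):
    p,R,c=cam(n); d=R.T@np.array([(uv[0]-p['cx'])/p['fx'],(uv[1]-p['cy'])/p['fy'],1])
    return c+d*(z-c[2])/d[2]
def proj(n,X):
    p,R,c=cam(n); q=R@X+p['tvec']; return np.array([p['fx']*q[0]/q[2]+p['cx'],p['fy']*q[1]/q[2]+p['cy']])
def dark(n,box,t=50):
    im=cv2.imread(f"pics/{n}0.png").max(2); x0,y0,x1,y1=box
    m=np.zeros_like(im); m[y0:y1,x0:x1]=(im[y0:y1,x0:x1]<t)*255
    m=cv2.morphologyEx(m,cv2.MORPH_OPEN,np.ones((3,3)))
    c=max(cv2.findContours(m,0,2)[0],key=cv2.contourArea)
    return c
E
python3 - <<'E'
from h import *
ct=dark("top",(384,185,440,275)); cs=dark("side",(295,150,375,210))
for c in(ct,cs):
    q=cv2.approxPolyDP(c,4,True)[:,0]; print(cv2.contourArea(c),cv2.minAreaRect(c),q.tolist())
b=cv2.boxPoints(cv2.minAreaRect(ct)); b=b[np.argsort(b[:,1])]
toe=cast("top",b[:2].mean(0),85); heel=cast("top",b[2:].mean(0),38)
print("toe",toe,"heel",heel,np.linalg.norm(toe-heel))
for k in b: print(k,cast("top",k,85 if k[1]<230 else 38))
u=(toe-heel);u[2]=0;u/=np.linalg.norm(u)
P=toe-u*29;P[2]=77; print("press",P,"yaw",np.arctan2(u[1],u[0]))
print("side proj toe/heel/P",proj("side",toe),proj("side",heel),proj("side",P))
print("bottle",cast("top",(312,175),84),"narrowpad",cast("top",(219,243),79),"cup",cast("top",(317,281),50))
E
```

```text
2200.5 ((409.46209716796875, 227.91932678222656), (36.49174880981445, 64.9731216430664), 8.530765533447266) [[396, 195], [388, 257], [422, 261], [431, 200]]
1124.5 ((333.8304443359375, 178.94290161132812), (60.117652893066406, 20.647058486938477), 28.072484970092773) [[304, 171], [352, 200], [364, 186], [317, 159]]
toe [ 537.41072747 -182.99563404   85.        ] heel [ 415.03175797 -167.06536431   38.        ] 132.05826619856052
[396.23715 193.08559] [ 543.45604242 -148.51094139   85.        ]
[432.32516 198.49878] [ 531.38268387 -217.38162578   85.        ]
[386.59903 257.33987] [ 421.12376836 -131.23333832   38.        ]
[422.68704 262.75305] [ 408.95694294 -202.79591146   38.        ]
press [ 508.65334594 -179.25223886   77.        ] yaw -0.12944377631915865
side proj toe/heel/P [307.70256208 164.18015214] [360.45830604 195.58723313] [320.03574552 170.34303234]
bottle [582.82886887  13.65725164  84.        ] narrowpad [454.13934911 197.09101773  79.        ] cup [376.6791489    8.72691367  50.        ]
```

Run:
```python
from h import *
def tri(a,b):
    P=[]
    for n in("top","side"):
        p,R,c=cam(n); K=np.array([[p['fx'],0,p['cx']],[0,p['fy'],p['cy']],[0,0,1]]); P.append(K@np.c_[R,p['tvec']])
    X=cv2.triangulatePoints(P[0],P[1],np.float64(a),np.float64(b))[:,0]; return X[:3]/X[3]
T=[[396.2,193.5],[431.5,199],[422.5,262],[387,257]]; S=[[304,171],[317,159],[364,186],[352,200]]
# side view: robot right; far (broad) right edge -> upper
X=[]
for t,names in zip(T,S):pass
pairs=[(T[0],S[0]),(T[1],S[1]),(T[2],S[2]),(T[3],S[3])]
X=np.array([tri(*p) for p in pairs]);print(X.round(1))
t=(X[0]+X[1])/2;h=(X[2]+X[3])/2;print(t,h,np.linalg.norm(t-h),np.arctan2(*(t-h)[[1,0]]),np.arcsin((t-h)[2]/np.linalg.norm(t-h)))
im=cv2.imread("pics/top0.png")[160:310,350:470]; cv2.imwrite("pics/c1.png",cv2.resize(im,None,fx=4,fy=4,interpolation=2))
```

```text
[[ 538.1 -148.7   90.1]
 [ 529.1 -217.6   78.3]
 [ 413.  -201.7   39.5]
 [ 423.3 -130.3   51.2]]
[ 533.60590853 -183.1378098    84.22474064] [ 418.17652752 -166.01689885   45.3132028 ] 123.00884264587286 -0.14725011622458414 0.32185961142796243
```

View pics/c1.png

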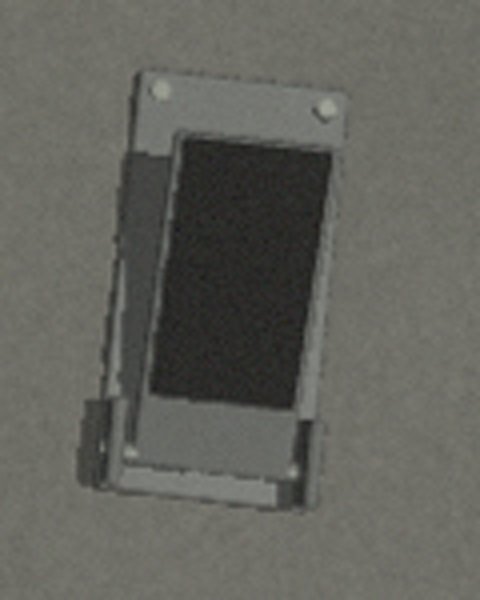

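The crop shows the dark rubber inset in the tread: toe edge at crop (258,145), about 4 mm inside the tread's toe end. That puts the press point at about (510, -180, 77). I'll go above it with the fingers shut.

```bash
echo '[0, 0, 0, 32, -22, 0, 0, 0, 0, 0, 32, -22, 0, 0, 0, 0, 0, 32, -22, 0, 0, 0, 0, 0, 32, -22, 0, 0, 0, 0, 0, 32, -22, 0, 0]' | python3 steer.py 30; echo '[0, 0, 0, 32, -22, 0, 0, 0, 0, 0, 32, -22, 0, 0, 0, 0, 0, 32, -22, 0, 0, 0, 0, 0, 32, -22, 0, 0, 0, 0, 0, 32, -22, 0, 0]' | python3 steer.py;echo '[0, 0, 0, 32, -22, 0, 0, 0, 0, 0, 32, -22, 0, 0, 0, 0, 0, 32, -22, 0, 0, 0, 0, 0, 0, 0, 0, 0, 0, 0, 0, 0, 0, 0, 0]' | python3 steer.py; python3 -c "from rig import r, grab_frame, camera_params, sense;print(r.nose_length,sense()['tcp_rot'])"
```

```text
clock: 0.52
eef_pos: [325.1, -428.9, 253.0]
tcp_rot: [-3.141, 0.0, 0.344]
contact_force: [0.4, -0.0, -0.2]
opening: 0.304
grasp_force: 0.0
clock: 0.93
eef_pos: [438.7, -271.2, 253.2]
tcp_rot: [-3.141, 0.0, 0.345]
contact_force: [0.8, -1.5, -0.5]
opening: -0.003
grasp_force: 0.0
clock: 1.35
eef_pos: [506.8, -176.7, 252.9]
tcp_rot: [-3.141, 0.0, 0.348]
contact_force: [0.2, 0.6, 0.8]
opening: 0.001
grasp_force: 0.0
22.0 [-3.14122641e+00  4.76080898e-04  3.48478979e-01]
```

```bash
echo '[0, 0, 0, 0, 1, 30, 0, 0, 0, 0, 0, 1, 30, 0, 0, 0, 0, 0, 1, 30, 0, 0, 0, 0, 0, 1, 30, 0, 0, 0, 0, 0, 0, 15, 0]' | python3 steer.py; echo '[0, 0, 0, 0, 0, 0, 0, 0, 0, 0, 0, 0, 0, 0]' | python3 steer.py; python3 -c "
from h import *
a=grab_frame('side')[100:280,220:440,::-1]; cv2.imwrite('pics/s1.png',cv2.resize(a,None,fx=3,fy=3))"
```

```text
clock: 1.77
eef_pos: [504.9, -182.9, 115.0]
tcp_rot: [-3.139, 0.003, 0.343]
contact_force: [0.3, 0.9, 0.2]
opening: 0.003
grasp_force: 0.0
clock: 1.93
eef_pos: [506.4, -182.9, 117.8]
tcp_rot: [-3.14, 0.002, 0.344]
contact_force: [0.3, 0.1, -0.1]
opening: -0.001
grasp_force: 0.0
```

View pics/s1.png

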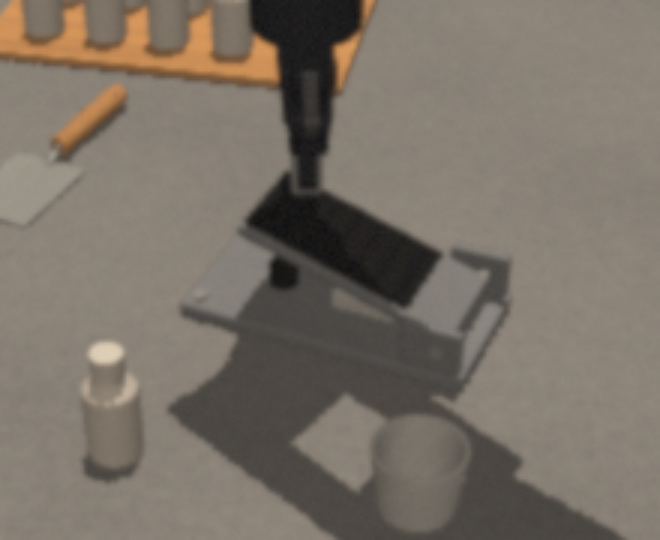

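The fingertip is just above the rubber near the toe end (crop 308,190), and the bottle and cup are well clear. Pressing now.

```bash
echo '[0, 0, 0, 0, 0, 10, 0, 0, 0, 0, 0, 0, 10, 0, 0, 0, 0, 1, 1, 9, 0, 0, 0, 0, 2, 1, 9, 0, 0, 0, 0, 2, 1, 9, 0]' | python3 steer.py; echo '[0, 0, 0, 1, 0, 4, 0, 0, 0, 0, 0, 0, 0, 0]' | python3 steer.py
```

```text
clock: 2.4
eef_pos: [514.7, -183.9, 72.0]
tcp_rot: [3.139, -0.003, 0.345]
contact_force: [-2.2, -1.0, 12.7]
opening: -0.0
grasp_force: 6.1
clock: 2.57
eef_pos: [515.3, -183.9, 67.4]
tcp_rot: [3.139, -0.001, 0.345]
contact_force: [-1.5, -3.6, 11.7]
opening: -0.001
grasp_force: 5.8
```

```bash
for i in 1 2; do :; done; echo '[0, 0, 0, 0, 0, 2, 0, 0, 0, 0, 0, 0, 0, 0]' | python3 steer.py; echo '[0, 0, 0, 0, 0, 1, 0, 0, 0, 0, 0, 0, 0, 0]' | python3 steer.py
```

```text
clock: 2.73
eef_pos: [515.4, -183.9, 66.1]
tcp_rot: [3.139, -0.002, 0.345]
contact_force: [-0.9, -2.9, 12.6]
opening: -0.0
grasp_force: 6.0
clock: 2.9
eef_pos: [515.5, -183.9, 65.4]
tcp_rot: [3.139, -0.002, 0.345]
contact_force: [-1.3, -2.2, 12.6]
opening: 0.004
grasp_force: 6.3
```

```bash
echo '[0, 0, 0, 0, 0, 1, 0, 0, 0, 0, 0, 0, 0, 0]' | python3 steer.py; echo '[0, 0, 0, 0, 0, 1, 0, 0, 0, 0, 0, 0, 0, 0]' | python3 steer.py
```

```text
clock: 3.07
eef_pos: [515.5, -184.0, 65.1]
tcp_rot: [3.139, -0.002, 0.345]
contact_force: [-4.6, -2.3, 22.1]
opening: -0.001
grasp_force: 10.9
clock: 3.23
eef_pos: [515.6, -184.0, 64.8]
tcp_rot: [3.139, -0.002, 0.345]
contact_force: [-7.6, -0.7, 30.6]
opening: -0.001
grasp_force: 15.6
```

On the stop: the force jumps from 13 N to 30 N with almost no further travel. Holding there, with a picture to check.

```bash
echo '[0, 0, 0, 0, 0, 0, 0, 0, 0, 0, 0, 0, 0, 0, 0, 0, 0, 0, 0, 0, 0, 0, 0, 0, 0, 0, 0, 0, 0, 0, 0, 0, 0, 0, 0]' | python3 steer.py;python3 -c "
from h import *
a=grab_frame('side')[100:280,220:440,::-1]; cv2.imwrite('pics/s2.png',cv2.resize(a,None,fx=3,fy=3))"
```

```text
clock: 3.65
eef_pos: [515.5, -184.0, 64.8]
tcp_rot: [3.139, -0.002, 0.345]
contact_force: [-7.3, -0.7, 30.4]
opening: -0.003
grasp_force: 15.2
```

View pics/s2.png

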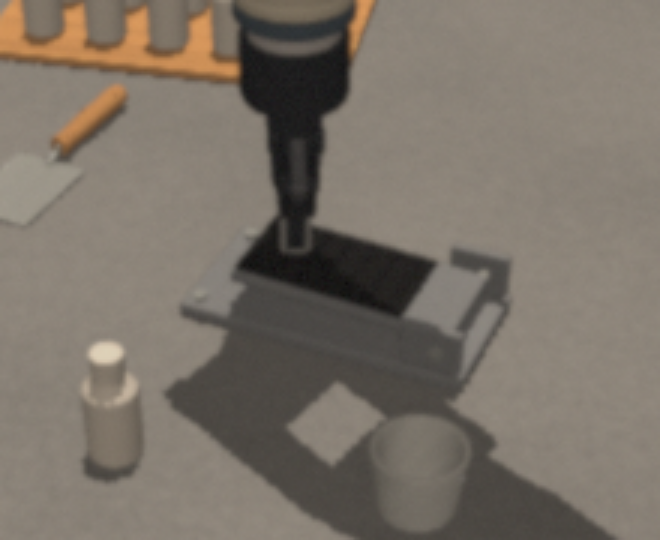

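The tread lies almost level with the fingertip on it (crop 297,245), and the bottle hasn't moved. Releasing slowly along the same arc, then retreating upwards.

```bash
echo '[0, 0, 0, 0, 0, -8, 0, 0, 0, 0, -2, -1, -8, 0, 0, 0, 0, -2, -1, -8, 0, 0, 0, 0, -2, -1, -8, 0, 0, 0, 0, 0, 0, -10, 0]' | python3 steer.py; echo '[0, 0, 0, 0, 0, -25, 0, 0, 0, 0, 0, 0, -25, 0, 0, 0, 0, 0, 0, -25, 0, 0, 0, 0, 0, 0, -25, 0, 0, 0, 0, 0, 0, -25, 0]' | python3 steer.py; echo '[0, 0, 0, 0, 0, 0, 0, 0, 0, 0, 0, 0, 0, 0, 0, 0, 0, 0, 0, 0, 0, 0, 0, 0, 0, 0, 0, 0, 0, 0, 0, 0, 0, 0, 0]' | python3 steer.py;python3 -c "
from h import *
a=grab_frame('side')[100:370,200:440,::-1]; cv2.imwrite('pics/s3.png',cv2.resize(a,None,fx=2,fy=2))"
```

```text
clock: 4.12
eef_pos: [507.4, -182.4, 104.8]
tcp_rot: [3.141, -0.0, 0.345]
contact_force: [0.7, -0.7, -0.7]
opening: -0.002
grasp_force: 0.0
clock: 4.53
eef_pos: [507.2, -182.0, 230.4]
tcp_rot: [-3.141, 0.0, 0.345]
contact_force: [1.3, -0.2, -0.5]
opening: 0.001
grasp_force: 0.0
clock: 4.95
eef_pos: [506.8, -181.9, 228.0]
tcp_rot: [-3.14, 0.002, 0.345]
contact_force: [-0.2, 1.5, 0.3]
opening: -0.001
grasp_force: 0.0
```

View pics/s3.png

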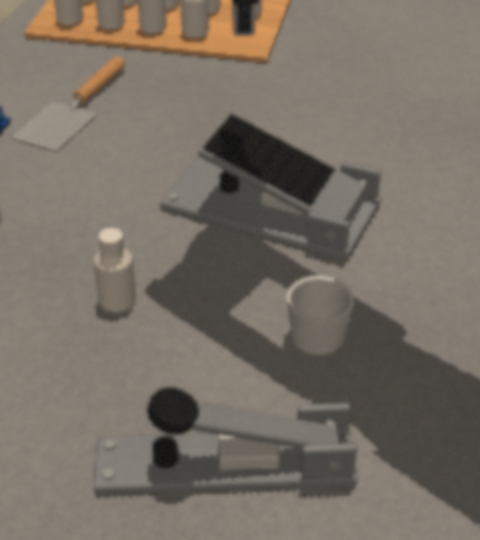

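The broad tread is back up (crop 268,160), the narrow pad is up (172,410), the bottle is standing (115,272), and the hand is clear.

```bash
python3 -c "
from rig import r, grab_frame, camera_params, sense
print(r.sign_off())"
```

```text
the job is handed in; nothing more can be done
None
```

I pressed the broad pedal to its stop, held it there for more than 0.4 s and let it come back up; the narrow pedal and the bottle were not touched, the hand is clear, and the job is handed in (no verdict was returned).

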